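# Draw the blind plug from the bearing housing

### The job

Take the blind plug out of the square bearing housing so that its bore can be tested: turn the T-handled puller that stands in this plug about a quarter turn clockwise, so that its foot catches in the plug, pull the plug straight up out of the bore with it, and stand plug and puller together upright in the shallow tray. Leave the puller and plug in the round housing alone.

Things in the scene. Friction and masses are not known exactly. Their poses are not given: they have to be found in the camera images.
- square_puller_grip (a point): Steel T-puller in the square housing's plug: centre of its cross bar (14 mm round, 80 mm long, along x; z up), 108 mm above the bench; stem 12 mm, 44 mm collar resting on the plug. A clockwise turn from above of 45 to 90 degrees, easy, locks its foot (anticlockwise is blocked); unlocked it lifts out alone. Locked, it rises 3 mm before it takes the plug. 0.25 kg.
- square_plug: Steel plug in the fixed grey square housing (90 x 90 x 50 mm, upright through bore 52 mm): skirt 48 mm in diameter, 26 mm long, under a 70 (x) x 54 x 8 mm top plate held from turning between two strips. Origin: centre of its underside, z up, 24 mm above the bench when seated, 84 mm below the bar's centre; clear of the bore above 50 mm. Bar lies along x at first. 0.3 kg.
- tray: Fixed shallow open aluminium tray, 110 (x) x 150 (y) mm outside, walls 4 mm thick and 18 mm high, inner floor 4 mm above the bench. Origin: centre of its underside.
- round_puller_grip (a point): Bystander: centre of the cross bar of a second, identical puller, 108 mm above the bench, in an identical plug in the fixed grey round housing (100 mm in diameter, 50 mm high). To be left alone.
Not all that is in view belongs to the job. What is shaped like the part that bears square_puller_grip but orange is not meant.

How it is judged (in metres and radians):
On the way, in this order (a step that is already met when the one before it is completed fails the run):
1. the puller is turned at least 40 degrees clockwise in the plug while the plug is still seated in the square housing (angle between the x axis of square_puller_grip and the x axis of square_plug, either way round above 0.7 rad and height (world z) of square_plug below 0.03 m and horizontal distance between square_puller_grip and square_plug below 0.015 m), for 0.1 s.
2. the plug is drawn up clear of the bore, upright, hanging on the puller (height (world z) of square_plug above 0.055 m and angle between square_plug's own z axis and vertical below 0.26 rad and distance between square_puller_grip and square_plug below 0.095 m), for 0.1 s.
At the end, for the whole second after the job is handed in: The plug from the square housing stands on the tray's floor, upright within 10 degrees, its centre within 60 mm of the tray's centre and at rest, with the puller still standing in it, upright within 15 degrees (horizontal distance between square_plug and tray below 0.06 m and height (world z) of square_plug below 0.012 m and angle between square_plug's own z axis and vertical below 0.17 rad and angle between square_puller_grip's own z axis and vertical below 0.26 rad and distance between square_puller_grip and square_plug below 0.095 m and linear speed of square_plug below 0.02 m/s); the robot touches nothing.
It fails at once if the puller in the round housing is moved more than 20 mm (distance of round_puller_grip from where it was at the start of the episode above 0.02 m).
It also fails if it takes over 53 s, if anything falls off the work surface, if the arm or the gripper's body presses on something with over 40 N, if the wrist force passes 120 N, or if a joint passes its speed limit or range.

### The arm

A 6-joint arm with a two-finger parallel gripper is mounted at the origin on a cart in front of the work surface, level with it; the furniture and walls round the work are solid. World frame = base frame: x ahead of the robot, y to its left, z up, the work surface at z = 0. Lengths are in m, angles in degrees, forces in N, time in s.
With the tool pointing down it reaches from about 0.35 to 0.925 m from the base axis. Payload 6.4 kg.
Tool frame: the origin (TCP) lies midway between the tips of the shut fingers; the grasp point (between the pads) lies 19 mm behind it; z points along the fingers, y is the line along which they close (so a half turn about z gives the same grasp; the last joint's range is limited). The gripper opens to 94 mm and grips with 3 to 60 N. Pads are 16 mm wide; open, the fingers measure 119 mm over their backs; the gripper's body (75 mm by 177 mm) begins 78 mm behind the grasp point.
Start: joints at [-81.308, 14.043, 89.255, -0, 76.702, -9.975], TCP at [0.208, -0.616, 0.205] pointing down, gripper open.
Joint ranges: [-179.41, 179.41], [-58.25, 129.5], [7.25, 145.43], [-54.29, 234.29], [11.92, 165.04], [-157.13, 157.13]. Speed limits (degrees/s): [147.25, 147.25, 180, 180, 180, 180].

### API

Orientations are given as a 3x3 rotation matrix whose columns are the frame's x, y, z axes.
In Python, from plant import manip gives the robot as it stands.
- The arm moves only by the shell command python3 -m creep 'ROWS' [FORCE]. ROWS is JSON, one flat list of numbers, 7 for each row, row after row: the shift along the tool's x, y, z in mm, then the turn, a rotation vector about the tool's x, y, z in degrees, then the finger opening in mm, from 0 to 94. A call has 1 to 5 rows; each row shifts and turns the commanded pose from where the row before left it, along the tool's axes as they then stand; what a row does not reach is not made up. A row lasts 1/12 s, in which the tool goes at most 41.7 mm and 7.16 degrees, less where a joint would pass 70% of its speed; a pose out of reach is approached as far as the arm can. A call is refused whole if a number of a shift passes 41.7 or a number of a turn 7.16, either way. A call with a gripper value outside its range is refused whole. The fingers move at their own pace and stop on an object; FORCE is the grip in N (left out, the last holds). Time passes only in rows, so rows that do not move let the fingers close. It gives the time, the measured TCP pose, the force, the opening and the grip force at its end, in the units of the state.
- manip.observe(): the state, without advancing time (a new reading comes with each control period).
- manip.snapshot(name): name is "scene" or "top"; returns the picture (420x560x3 uint8, blue, green, red); there is no depth.
- manip.camera_params(name): a dict with "camera_matrix" (3x3 intrinsics, pixels), "rvec" (rotation vector, rad) and "tvec" (3), from world to camera coordinates, as OpenCV has them. Camera axes: x right, y down, z forward; pixel columns grow to the right and rows downward; lengths in m; the calibration is good to about 2 mm. A picture is of the moment at which its call begins. camera_params takes no time and is no camera call.
- manip.hand_in(): hands the job in; it is judged then, once.
The state is a dict: "t": time; "joints": joint angles; "qd": joint speeds; "joint_torque": joint torques, N m; "position": TCP position; "eef_rot": TCP orientation; "contact_force": force on the tool from outside, world axes, zero at the start; "moment": the same for the moment, N m; "opening": finger opening in m; "finger_force": force on a finger pad.
Only numpy, scipy, OpenCV 4.12 (cv2) and the standard library are available. Lean on these libraries where they do the work, as an engineer would, in place of code of your own. Each camera call takes 0.05 s, during which the arm holds its last target. There are 200 camera calls.

## Working session

There is one attempt and no reset: what is moved stays moved. The work goes in short steps, Python scripts to look and compute and a shell command to move; the robot and the scene stay as the last step left them, time stands still between calls to the robot, and variables do not carry over. Pictures are saved under pics/ and viewed, at most 10 in all, crops included, and the job is handed in when it is done.

```bash
mkdir -p pics; python3 - <<'E'
from plant import manip
import cv2,numpy as np
for n in("scene","top"):
    cv2.imwrite(f"pics/{n}0.png",manip.snapshot(n))
    p=manip.camera_params(n);R=cv2.Rodrigues(np.array(p["rvec"]))[0];print(n,(-R.T@np.array(p["tvec"]).ravel()).round(3),R.round(2).tolist())
s=manip.observe();print(s["t"],s["position"],np.round(s["eef_rot"],3).tolist(),s["opening"])
E
```

```text
scene [ 0.001 -0.553  0.508] [[0.67, -0.74, -0.0], [-0.37, -0.33, -0.87], [0.64, 0.59, -0.5]]
top [ 0.472 -0.085  0.952] [[0.02, -1.0, 0.01], [-1.0, -0.02, -0.08], [0.08, -0.01, -1.0]]
0.1 [ 0.20796073 -0.6152699   0.20448976] [[0.947, 0.32, -0.0], [0.32, -0.947, 0.002], [0.0, -0.002, -1.0]] 0.09399902474623358
```

View pics/scene0.png

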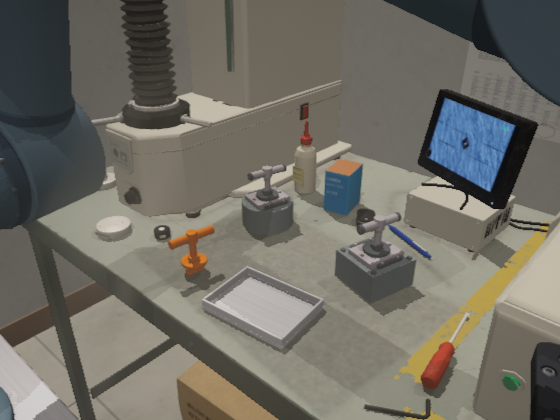

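View pics/top0.png

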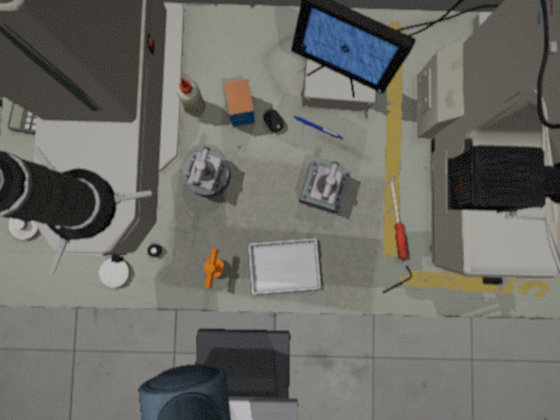

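Candidates for the grey puller, by their pixels:
- Square housing: scene (380,223), top (328,182).
- Round housing: scene (267,172), top (207,163).
- Orange lookalike on the bench: scene (192,237), top (213,268).

The description picks the square one. The tray is at top (285,266). I'll check the choice in a close crop.

```bash
python3 - <<'E'
import cv2,numpy as np
a=cv2.imread("pics/top0.png")[140:230,280:370];b=cv2.imread("pics/scene0.png")[200:300,325:425]
f=lambda i:cv2.resize(i,(400,400),interpolation=cv2.INTER_CUBIC)
cv2.imwrite("pics/c1.png",np.hstack([f(a),f(b)]))
E
```

```text
(no output)
```

View pics/c1.png

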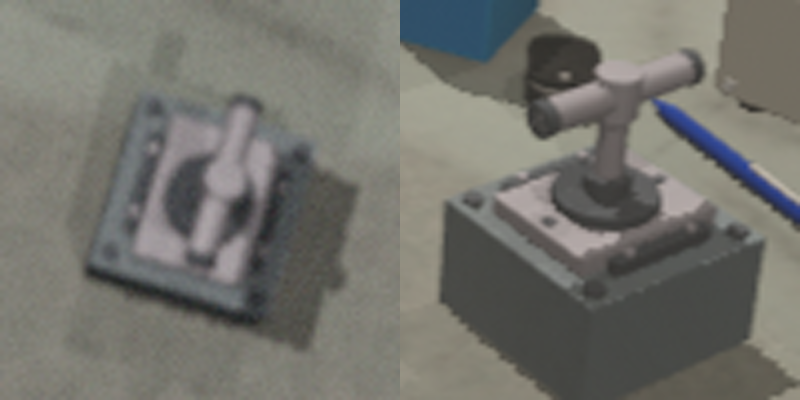

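The crop confirms a grey steel T-puller in the square housing. The bar ends are at top (334.7,163.2) and (325,198.1), and scene (361,229) and (397.5,217).

```bash
cat > h.py <<'E'
from plant import manip
import cv2,numpy as np
def ray(n,uv):
    p=manip.camera_params(n);R=cv2.Rodrigues(np.array(p["rvec"]))[0];t=np.array(p["tvec"]).ravel()
    return -R.T@t,R.T@np.linalg.inv(p["camera_matrix"])@[uv[0],uv[1],1]
def atz(n,uv,z):
    c,d=ray(n,uv);return c+d*(z-c[2])/d[2]
E
python3 - <<'E'
from h import *
for n,a,b in(("top",(334.7,163.2),(325,198.1)),("scene",(361.2,228.7),(397.5,216.7))):
    A,B=atz(n,a,.108),atz(n,b,.108);print(n,A.round(4),B.round(4),((A+B)/2).round(4),np.linalg.norm(A-B).round(4),np.degrees(np.arctan2(*(A-B)[1::-1])))
T=np.array([atz("top",u,.018)for u in((248,241),(318,239),(321,290),(250,294))]);print(T.round(3).tolist(),T.mean(0))
print([np.linalg.norm(T[i]-T[i-1]).round(3) for i in range(4)])
print("orange",atz("top",(213,258),.1),"round",atz("top",(207,163),.108))
E
```

```text
top [ 0.6532 -0.2168  0.108 ] [ 0.5819 -0.1983  0.108 ] [ 0.6176 -0.2076  0.108 ] 0.0737 -14.610962976007997
scene [ 0.5834 -0.1984  0.108 ] [ 0.6526 -0.2201  0.108 ] [ 0.618  -0.2092  0.108 ] 0.0725 162.6434110676876
[[0.495, -0.043, 0.018], [0.503, -0.196, 0.018], [0.392, -0.204, 0.018], [0.38, -0.05, 0.018]] [ 0.44245405 -0.12338866  0.018     ]
[np.float64(0.115), np.float64(0.154), np.float64(0.111), np.float64(0.154)]
orange [0.45723766 0.02213973 0.1       ] round [0.64680793 0.03988565 0.108     ]
```

```bash
python3 -m creep '[22,-30,0,0,0,0,94, 22,-30,0,0,0,0,94, 22,-30,0,0,0,0,94, 22,-30,0,0,0,0,94, 22,-30,0,0,0,0,94]'; python3 -m creep '[31,-24,0,0,0,0,94, 31,-24,0,0,0,0,94, 31,-24,0,0,0,0,94, 31,-24,0,0,0,0,94, 31,-24,0,0,0,0,94]'; python3 -m creep '[31,-24,0,0,0,0,94, 31,-24,0,0,0,0,94, 0,0,0,0,0,0,94]'
```

```text
t: 0.52
position: [0.2644, -0.4365, 0.2047]
eef_rot: [[0.948, 0.32, -0.0], [0.32, -0.948, 0.001], [0.0, -0.001, -1.0]]
contact_force: [0.8, -0.1, 0.4]
opening: 0.0939
finger_force: 0.0
t: 0.93
position: [0.3731, -0.2733, 0.2052]
eef_rot: [[0.948, 0.32, -0.0], [0.32, -0.948, 0.0], [0.0, -0.0, -1.0]]
contact_force: [0.7, -0.1, 0.3]
opening: 0.0942
finger_force: 0.0
t: 1.18
position: [0.4182, -0.2048, 0.2051]
eef_rot: [[0.945, 0.327, 0.001], [0.327, -0.945, 0.002], [0.001, -0.002, -1.0]]
contact_force: [-0.1, 0.2, 0.4]
opening: 0.0939
finger_force: 0.0
```

```bash
python3 -m creep '[0,0,0,0,0,-7.1,94, 0,0,0,0,0,-7.1,94, 0,0,0,0,0,-7.1,94, 0,0,0,0,0,-7.1,94, 0,0,0,0,0,-7.1,94]'>/dev/null; python3 -m creep '[0,0,0,0,0,-7.1,94, 0,0,0,0,0,-7.1,94, 0,0,0,0,0,-7.1,94, 0,0,0,0,0,-7.1,94, 0,0,0,0,0,-7.1,94]'>/dev/null; python3 -m creep '[0,0,0,0,0,-7.1,94, 0,0,0,0,0,-7.1,94, 0,0,0,0,0,-7.1,94, 0,0,0,0,0,-7.1,94, 0,0,0,0,0,-7.1,94]'>/dev/null;python3 -m creep '[0,0,0,0,0,-7.1,94, 0,0,0,0,0,-7.1,94, 0,0,0,0,0,-7.1,94, 0,0,0,0,0,-7.1,94, 0,0,0,0,0,-7.1,94]'; python3 -m creep '[-38,10,0,0,0,-2,60, -38,10,0,0,0,0,60, -38,10,0,0,0,0,60, -38,10,0,0,0,0,60, -38,10,0,0,0,0,60]';python3 -m creep '[0,0,0,0,0,0,60, 0,0,0,0,0,0,60]'
```

```text
t: 2.85
position: [0.4156, -0.2101, 0.205]
eef_rot: [[-0.945, 0.326, -0.001], [0.326, 0.945, 0.0], [0.001, 0.0, -1.0]]
contact_force: [-0.7, 0.7, -0.4]
opening: 0.0937
finger_force: 0.0
t: 3.27
position: [0.6136, -0.2204, 0.2047]
eef_rot: [[-0.954, 0.298, -0.001], [0.298, 0.954, 0.0], [0.001, -0.0, -1.0]]
contact_force: [0.1, -0.7, 0.1]
opening: 0.0642
finger_force: 0.0
t: 3.43
position: [0.6126, -0.2202, 0.2033]
eef_rot: [[-0.955, 0.297, -0.003], [0.297, 0.955, 0.001], [0.003, 0.0, -1.0]]
contact_force: [-0.5, 0.2, 0.5]
opening: 0.06
finger_force: 0.0
```

```bash
python3 -m creep '[-1.7,12.9,0,0,0,-1.2,60, 0,0,25,0,0,0,60, 0,0,25,0,0,0,60, 0,0,20,0,0,0,60, 0,0,0,0,0,0,60]'; python3 - <<'E'
from h import *
a=manip.snapshot("scene")[150:300,300:450];b=manip.snapshot("top")[120:240,270:390]
f=lambda i:cv2.resize(i,(400,400),interpolation=cv2.INTER_CUBIC)
cv2.imwrite("pics/d.png",np.hstack([f(b),f(a)]))
E
```

```text
t: 3.85
position: [0.614, -0.2063, 0.1312]
eef_rot: [[-0.961, 0.278, -0.007], [0.278, 0.961, 0.004], [0.008, 0.002, -1.0]]
contact_force: [-0.1, -0.9, -1.1]
opening: 0.0598
finger_force: 0.0
```

View pics/d.png

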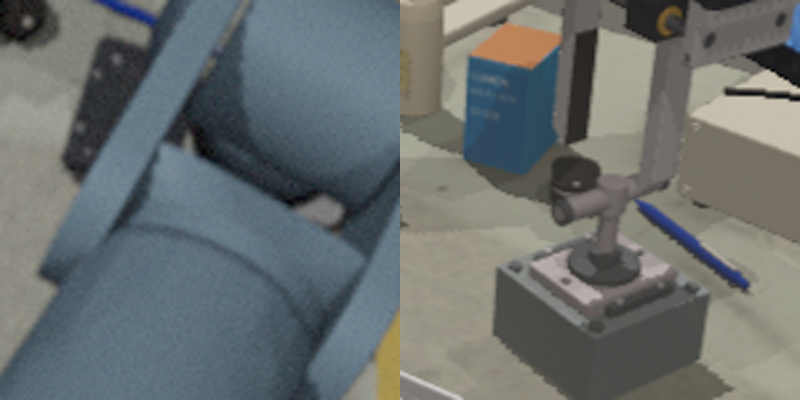

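The scene view shows the fingers either side of the bar at crop (615,190), with the stem about midway between them. I'll descend and close gently.

```bash
python3 -m creep '[-4,-0.5,21,0,0,0,60, 0,0,21,0,0,0,60, 0,0,0,0,0,0,40, 0,0,0,0,0,0,24, 0,0,0,0,0,0,20]' 8;python3 -m creep '[0,0,0,0,0,0,10, 0,0,0,0,0,0,5,0,0,0,0,0,0,5, 0,0,0,0,0,0,5]'
```

```text
t: 4.37
position: [0.6225, -0.2105, 0.096]
eef_rot: [[-0.961, 0.278, 0.003], [0.278, 0.961, -0.002], [-0.003, -0.001, -1.0]]
contact_force: [0.9, -0.1, 0.3]
opening: 0.0436
finger_force: 0.0
t: 4.7
position: [0.6219, -0.2099, 0.0943]
eef_rot: [[-0.961, 0.278, 0.001], [0.278, 0.961, -0.0], [-0.001, 0.0, -1.0]]
contact_force: [0.5, 2.4, 0.9]
opening: 0.0168
finger_force: 0.8
```

```bash
python3 -m creep '[0,0,0,0,0,0,30, 0,0,0,0,0,0,30, 3.5,0,5,0,0,0,30, 0,0,0,0,0,0,30, 0,0,0,0,0,0,5]' 8;python3 -m creep '[0,0,0,0,0,0,5, 0,0,0,0,0,0,5,0,0,0,0,0,0,5, 0,0,0,0,0,0,5]';python3 -m creep '[0,0,0,0,0,0,5, 0,0,0,0,0,0,5,0,0,0,0,0,0,5]' 40
```

```text
t: 5.12
position: [0.6174, -0.2087, 0.0877]
eef_rot: [[-0.961, 0.278, -0.001], [0.278, 0.961, 0.001], [0.001, 0.0, -1.0]]
contact_force: [0.4, 0.2, 0.1]
opening: 0.0263
finger_force: 0.0
t: 5.45
position: [0.6182, -0.2087, 0.0886]
eef_rot: [[-0.961, 0.278, 0.0], [0.278, 0.961, 0.0], [-0.0, 0.0, -1.0]]
contact_force: [-0.0, 1.0, 1.3]
opening: 0.0136
finger_force: 8.0
t: 5.7
position: [0.6182, -0.2088, 0.0885]
eef_rot: [[-0.961, 0.278, 0.0], [0.278, 0.961, 0.0], [-0.0, 0.0, -1.0]]
contact_force: [0.6, 0.8, 0.4]
opening: 0.0129
finger_force: 40.0
```

```bash
python3 -m creep '[0,0,0,0,0,4,5, 0,0,0,0,0,5,5, 0,0,0,0,0,5,5, 0,0,0,0,0,5,5, 0,0,0,0,0,5,5]'; python3 -m creep '[0,0,0,0,0,5,5, 0,0,0,0,0,5,5, 0,0,0,0,0,5,5, 0,0,0,0,0,5,5, 0,0,0,0,0,5,5]';python3 -m creep '[0,0,0,0,0,5,5, 0,0,0,0,0,5,5, 0,0,0,0,0,5,5, 0,0,0,0,0,5,5, 0,0,0,0,0,0,5]';python3 -m creep '[0,0,0,0,0,0,5, 0,0,0,0,0,0,5]'
python3 -c 'from h import *
print(manip.observe()["moment"])'
```

```text
t: 6.12
position: [0.6181, -0.2096, 0.0884]
eef_rot: [[-0.762, 0.648, 0.0], [0.648, 0.762, -0.001], [-0.001, -0.001, -1.0]]
contact_force: [0.9, -1.4, 0.2]
opening: 0.0126
finger_force: 40.0
t: 6.53
position: [0.6181, -0.2094, 0.0884]
eef_rot: [[-0.417, 0.909, 0.0], [0.909, 0.417, -0.001], [-0.001, -0.0, -1.0]]
contact_force: [-0.1, -0.6, -1.1]
opening: 0.0129
finger_force: 40.0
t: 6.95
position: [0.6182, -0.2091, 0.0885]
eef_rot: [[-0.083, 0.997, 0.0], [0.997, 0.083, -0.0], [-0.0, 0.0, -1.0]]
contact_force: [1.7, 0.7, -0.3]
opening: 0.0129
finger_force: 40.0
t: 7.12
position: [0.6182, -0.209, 0.0885]
eef_rot: [[-0.087, 0.996, 0.0], [0.996, 0.087, -0.0], [-0.0, 0.0, -1.0]]
contact_force: [1.0, 1.1, -1.6]
opening: 0.0126
finger_force: 40.0
[ 0.14659305 -0.36627287 -0.01525361]
```

Turned 69° with no resistance. Now lifting straight up.

```bash
python3 -m creep '[0,0,-3,0,0,0,5, 0,0,-3,0,0,0,5, 0,0,-3,0,0,0,5, 0,0,-4,0,0,0,5, 0,0,-5,0,0,0,5]'; python3 -m creep '[0,0,-6,0,0,0,5, 0,0,-6,0,0,0,5, 0,0,-6,0,0,0,5, 0,0,-6,0,0,0,5, 0,0,-6,0,0,0,5]';python3 -m creep '[0,0,-6,0,0,0,5, 0,0,-6,0,0,0,5, 0,0,-6,0,0,0,5, 0,0,-6,0,0,0,5, 0,0,0,0,0,0,5]';python3 -m creep '[0,0,0,0,0,0,5, 0,0,0,0,0,0,5]'
python3 - <<'E'
from h import *
cv2.imwrite("pics/e.png",cv2.resize(manip.snapshot("scene")[130:355,190:490],(800,600),interpolation=cv2.INTER_CUBIC))
E
```

```text
t: 7.53
position: [0.6174, -0.2088, 0.106]
eef_rot: [[-0.085, 0.996, -0.002], [0.996, 0.085, 0.001], [0.001, -0.002, -1.0]]
contact_force: [0.3, 0.7, -5.5]
opening: 0.0128
finger_force: 40.0
t: 7.95
position: [0.6181, -0.209, 0.1373]
eef_rot: [[-0.085, 0.996, 0.0], [0.996, 0.085, -0.0], [-0.0, 0.0, -1.0]]
contact_force: [0.6, -0.3, -4.0]
opening: 0.013
finger_force: 40.0
t: 8.37
position: [0.6189, -0.2094, 0.1624]
eef_rot: [[-0.085, 0.996, 0.002], [0.996, 0.085, -0.001], [-0.002, 0.002, -1.0]]
contact_force: [-0.1, -0.1, -5.8]
opening: 0.0129
finger_force: 40.0
t: 8.53
position: [0.6178, -0.2089, 0.1601]
eef_rot: [[-0.085, 0.996, -0.001], [0.996, 0.085, 0.0], [0.0, -0.001, -1.0]]
contact_force: [0.5, -0.2, -4.6]
opening: 0.0129
finger_force: 40.0
```

View pics/e.png

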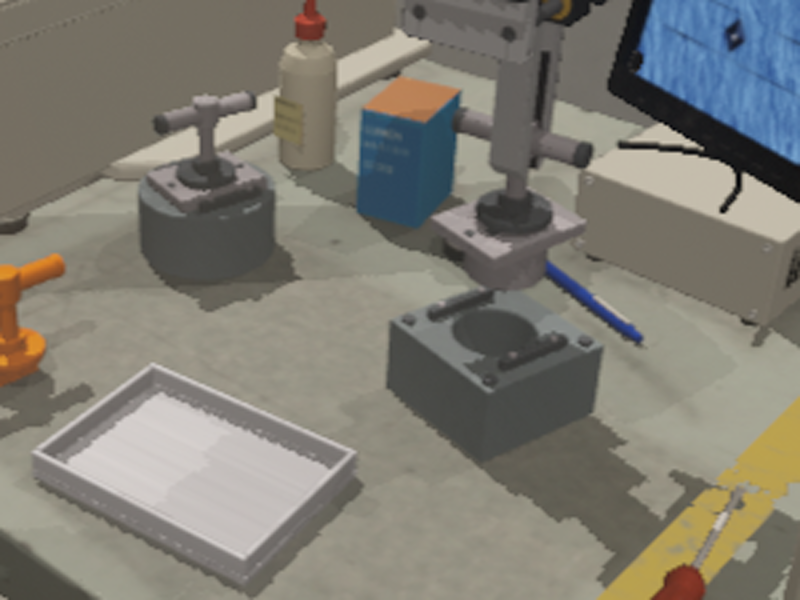

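The plug hangs clear of the bore at crop (510,240), and the round puller at (205,130) is untouched. Moving over the tray.

```bash
python3 -m creep '[4,-7,0,0,0,0,5, 8,-14,0,0,0,0,5, 10,-17,0,0,0,0,5, 10,-17,0,0,0,0,5, 10,-17,0,0,0,0,5]'; python3 -m creep '[10,-17,0,0,0,0,5, 10,-17,0,0,0,0,5, 10,-17,0,0,0,0,5, 10,-17,0,0,0,0,5, 8,-13,0,0,0,0,5]';python3 -m creep '[6,-9,0,0,0,0,5, 4.5,-6,0,0,0,0,5, 0,0,0,0,0,0,5, 0,0,0,0,0,0,5, 0,0,0,0,0,0,5]'
python3 - <<'E'
from h import *
cv2.imwrite("pics/f.png",cv2.resize(manip.snapshot("scene")[130:355,130:430],(800,600),interpolation=cv2.INTER_CUBIC))
E
```

```text
t: 9.0
position: [0.5412, -0.1724, 0.1599]
eef_rot: [[-0.085, 0.996, -0.001], [0.996, 0.085, 0.001], [0.001, -0.001, -1.0]]
contact_force: [0.2, -0.2, -4.2]
opening: 0.0127
finger_force: 40.0
t: 9.42
position: [0.456, -0.1311, 0.1599]
eef_rot: [[-0.085, 0.996, -0.001], [0.996, 0.085, 0.001], [0.001, -0.001, -1.0]]
contact_force: [0.4, -0.4, -4.8]
opening: 0.013
finger_force: 40.0
t: 9.83
position: [0.4426, -0.1234, 0.1607]
eef_rot: [[-0.085, 0.996, 0.001], [0.996, 0.085, -0.0], [-0.0, 0.001, -1.0]]
contact_force: [0.3, 0.1, -5.2]
opening: 0.0133
finger_force: 40.0
```

View pics/f.png

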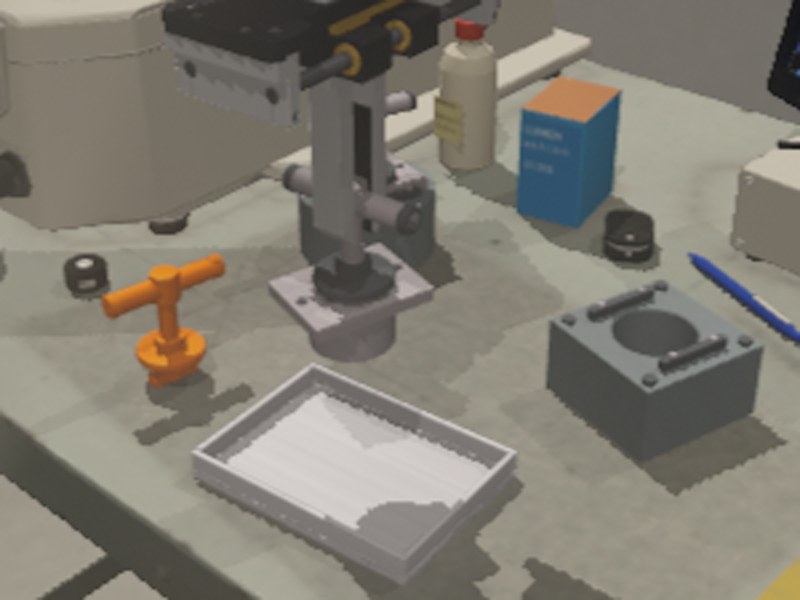

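The plug hangs upright above the tray, and its position (0.443, −0.123) matches the tray centre. Lowering, slower near the floor.

```bash
python3 -m creep '[0,0,8,0,0,0,5, 0,0,16,0,0,0,5, 0,0,16,0,0,0,5, 0,0,16,0,0,0,5, 0,0,10,0,0,0,5]'; python3 -m creep '[0,0,7,0,0,0,5, 0,0,5,0,0,0,5, 0,0,3,0,0,0,5, 0,0,0,0,0,0,5, 0,0,0,0,0,0,5]'; python3 -m creep '[0,0,2,0,0,0,5, 0,0,2,0,0,0,5, 0,0,2,0,0,0,5, 0,0,0,0,0,0,5, 0,0,0,0,0,0,5]'
```

```text
t: 10.3
position: [0.4413, -0.1226, 0.0922]
eef_rot: [[-0.085, 0.996, -0.003], [0.996, 0.085, 0.001], [0.002, -0.002, -1.0]]
contact_force: [-0.8, -0.5, -6.0]
opening: 0.0129
finger_force: 40.0
t: 10.72
position: [0.4426, -0.1233, 0.08]
eef_rot: [[-0.085, 0.996, 0.001], [0.996, 0.085, -0.0], [-0.001, 0.001, -1.0]]
contact_force: [0.1, 0.2, -4.5]
opening: 0.013
finger_force: 40.0
t: 11.13
position: [0.442, -0.123, 0.0734]
eef_rot: [[-0.085, 0.996, -0.0], [0.996, 0.085, 0.0], [0.0, -0.0, -1.0]]
contact_force: [-0.1, -0.1, -4.5]
opening: 0.0129
finger_force: 40.0
```

```bash
python3 -m creep '[0,0,1,0,0,0,5, 0,0,1,0,0,0,5, 0,0,1,0,0,0,5, 0,0,0,0,0,0,5, 0,0,0,0,0,0,5]'; python3 -m creep '[0,0,1,0,0,0,5, 0,0,0.8,0,0,0,5, 0,0,0,0,0,0,5, 0,0,0,0,0,0,5]'
```

```text
t: 11.55
position: [0.4424, -0.1232, 0.0707]
eef_rot: [[-0.085, 0.996, 0.001], [0.996, 0.085, -0.0], [-0.0, 0.001, -1.0]]
contact_force: [0.5, 0.5, -3.5]
opening: 0.0125
finger_force: 40.0
t: 11.88
position: [0.4422, -0.1231, 0.0688]
eef_rot: [[-0.085, 0.996, 0.0], [0.996, 0.085, -0.0], [-0.0, 0.0, -1.0]]
contact_force: [0.2, 0.9, -2.1]
opening: 0.013
finger_force: 40.0
```

```bash
python3 -m creep '[0,0,0.4,0,0,0,5, 0,0,0.4,0,0,0,5, 0,0,0,0,0,0,5, 0,0,0,0,0,0,5]'; python3 -m creep '[0,0,0,0,0,0,16, 0,0,0,0,0,0,20, 0,0,0,0,0,0,26, 0,0,0,0,0,0,40, 0,0,0,0,0,0,50]' 5; python3 -m creep '[0,0,0,0,0,0,50, 0,0,-10,0,0,0,50, 0,0,-20,0,0,0,50, 0,0,-30,0,0,0,50, 0,0,-30,0,0,0,50]';  python3 -m creep '[0,0,-20,0,0,0,50, 0,0,-20,0,0,0,50, 0,0,0,0,0,0,50, 0,0,0,0,0,0,50]'
python3 - <<'E'
from h import *
cv2.imwrite("pics/g.png",cv2.resize(manip.snapshot("scene")[130:355,130:430],(800,600),interpolation=cv2.INTER_CUBIC))
E
```

```text
t: 12.22
position: [0.4425, -0.1232, 0.0683]
eef_rot: [[-0.085, 0.996, 0.001], [0.996, 0.085, -0.0], [-0.0, 0.001, -1.0]]
contact_force: [0.4, 1.2, 2.0]
opening: 0.0125
finger_force: 40.0
t: 12.63
position: [0.4421, -0.1231, 0.0678]
eef_rot: [[-0.085, 0.996, -0.0], [0.996, 0.085, -0.0], [-0.0, -0.0, -1.0]]
contact_force: [-0.4, -0.2, -0.4]
opening: 0.0358
finger_force: 0.0
t: 13.05
position: [0.4415, -0.1227, 0.159]
eef_rot: [[-0.085, 0.996, -0.001], [0.996, 0.085, 0.001], [0.001, -0.001, -1.0]]
contact_force: [-0.2, -0.6, 0.4]
opening: 0.0497
finger_force: 0.0
t: 13.38
position: [0.4428, -0.1234, 0.1992]
eef_rot: [[-0.085, 0.996, 0.003], [0.996, 0.085, -0.002], [-0.002, 0.002, -1.0]]
contact_force: [-0.1, 0.9, -0.3]
opening: 0.0497
finger_force: 0.0
```

View pics/g.png

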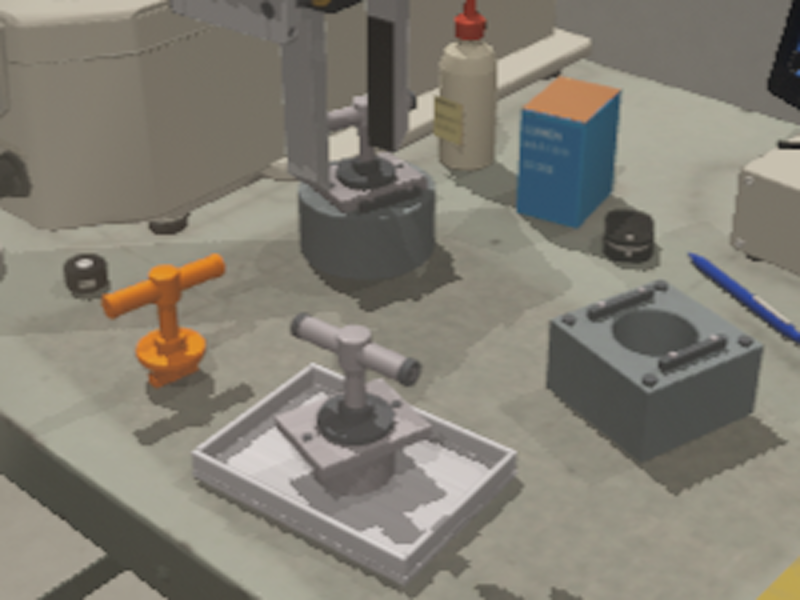

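The plug with its puller stands upright in the middle of the tray at crop (355,420), and the gripper is clear of it.

```bash
python3 -c 'from plant import manip
print(manip.hand_in())'
```

```text
the job is handed in; nothing more can be done
None
```

I turned the square housing's puller about 69° clockwise and drew the plug out with it. Both stand upright in the tray, the round housing was not touched, and the job was handed in at about 13.4 s; no verdict came back.

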